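# Slide the trophy plate off the corner shelf and stack it

### The arm

A 6-joint arm with a two-finger parallel gripper is mounted at the origin on the work surface. World frame = base frame: x ahead of the robot, y to its left, z up, the work surface at z = 0. Lengths are in m, angles in rad, forces in N, time in s.
With the tool pointing down it reaches from about 0.35 to 0.95 m from the base axis. Payload 17.4 kg.
Tool frame: the origin (TCP) lies at the very end of the fingers, on their centre line; the grasp point (between the pads) lies 19 mm behind it; z points along the fingers, x is the direction in which the jaws open and shut, and the axes are right-handed (so a half turn about z gives the same grasp; the last joint's range is limited). The gripper opens to 93 mm and grips with 3 to 60 N. Pads are 15 mm wide; open, the fingers measure 128 mm over their backs; the gripper's body (75 mm by 188 mm) begins 65 mm behind the grasp point.
Start: joints at [1.115, 0.116, 1.442, -0, 1.584, -0.038], TCP at [0.274, 0.617, 0.219] pointing down, gripper open.
Joint ranges: [-2.83, 2.83], [-0.83, 2.19], [0.07, 2.5], [-1.14, 4.28], [0.01, 3], [-2.97, 2.97]. Speed limits (rad/s): [1.89, 1.89, 2.22, 3.14, 3.14, 3.14].

### API

Orientations are given as a 3x3 rotation matrix whose columns are the frame's x, y, z axes.
In Python, from rig import move_ptp, line_to, move_j, open_jaws, clamp, hold, solve_ik, observe, get_image, MotionError, finish_job gives the robot as it stands. Calls block until the motion is done:
- move_ptp(position, orientation): joint-space move of the TCP to a pose.
- line_to(position, rot=None, velocity=0.15): straight line of the TCP; rot=None keeps the orientation; velocity is the mean speed in m/s.
- move_j(angles): joint-space move.
- open_jaws() and clamp(strength=None): open the fingers fully, or close them until they stop; strength is the grip in N (None keeps the last).
- hold(seconds).
- solve_ik(position, orientation): joint angles nearest the present ones, or None.
- observe(): the state.
- get_image(name): name is "side" or "top"; returns a dict with "frame" (420x560x3 uint8, red, green, blue), "depth" (420x560 float32, m along the optical axis (not along the pixel's ray), 0 where there is no reading), "mtx" (3x3 intrinsics, pixels), "k1" (the pictures are not rectified: a ray, as slopes to the right and down, at radius r is drawn at 1 + k1 r^2 times it, then the intrinsics apply), "R" (3x3) and "t" (3): a world point X has camera coordinates R X + t. Camera axes: x right, y down, z forward; pixel columns grow to the right and rows downward; lengths in m; the calibration is good to about 2 mm. A picture is of the moment at which its call begins.
A pose or a line that the arm cannot do raises MotionError and nothing moves.
- finish_job(): hands the job in, once; it reports no verdict.
The state is a dict: "t": time; "joints": joint angles; "dq": joint speeds; "tau": joint torques, N m; "eef_pos": TCP position; "ee_rot": TCP orientation; "wrist_force": force on the tool from outside, world axes, zero at the start; "moment": the same for the moment, N m; "finger_gap": finger opening in m.
Only numpy, scipy, OpenCV 4.12 (cv2) and the standard library are available. Lean on these libraries where they do the work, as an engineer would, in place of code of your own. Each camera call takes 0.05 s, during which the arm holds its last target.

### The job

The oblong ceramic trophy plate on the corner shelf lies boxed in between two low rails, so it cannot be picked up where it is: press lightly on its face, slide it part-way out over the shelf's open front edge until its long sides can be gripped, then lift it clear and stack it squarely on top of the two matching plates on the small wooden stand. It is glazed ceramic: do not press it hard and do not drop it. Leave the pile, the ball, the tray of bails and the cone where they are.

Things in the scene. Friction and masses are not known exactly. Their poses are not given: they have to be found in the camera images.
- plate_c (a point): Centre of the loose plate to be moved: white ceramic, 150 mm long (x), 64 mm wide (y), 12 mm thick (z up), about 0.22 kg, flat top. Upper 6 mm: full-size rim slab; lower 6 mm: a foot 132 x 48 mm, set in all round. The point is half-way up, level with the rim's underside. It starts wholly on the board, between the rails, within 20 mm of the back upstand, roughly parallel to the rails.
- plate: The plate to be moved; origin at the centre of its underside, x along its length, z up. Its glazed foot slides easily on the waxed board (friction about 0.2): a fingertip pressed on its face with about 5 to 15 N drags it over the board, though it may slip.
- shelf_edge (a point): Middle of the open front edge of the shelf board, on the board's top surface, 85 mm above the table. x points from the edge into the shelf (roughly away from the robot), y to the left along the edge, z up. In front of the edge the space is free down to the table; the drawer front below stays behind the edge.
- shelf: The fixed mango wood corner shelf: origin at the centre of its underside, 90 mm behind and 85 mm below shelf_edge, same axes. Board 180 mm deep, 300 mm wide. Two rails, 8 mm thick, 16 mm high, run from front edge to back, inner faces at y = -43 and +43. 30 mm high upstands close the back (inner face 170 mm behind the edge) and the left end (inner face y = 142).
- pile_top_c (a point): Centre, half-way up, of the upper of the two loose matching plates stacked on the wooden stand; same shape, size and axes as the plate to be moved; its top face is 6 mm above the point. The moved plate goes on it, long sides parallel (either way round), its centre 12 mm above this point. Nothing stands within 40 mm of the pile's long sides.
- pile_top: The upper plate of the pile; origin at the centre of its underside, x along its length, z up.
- pile_low: The lower plate of the pile, lying on the stand; origin at the centre of its underside.
- stand: Fixed wooden stand under the pile, 165 x 80 mm, 30 mm high, origin at the centre of its underside, x along its length. It is left or right of the shelf.
- ball_center (a point): Centre of the loose pink ball, 72 mm across, resting in a square wooden rest on the left wing of the shelf. Bystander.
- bails: Loose small wooden tray, 135 x 62 x 16 mm, with four turned bails in it, on the right wing of the shelf; origin at the centre of its underside. Bystander.
- cone: Loose green hard silicone cone, 90 mm across at the foot, 115 mm high, on the table on the other side of the shelf from the stand; origin at the centre of its underside. Bystander.
Not all that is in view belongs to the job. Leave any turquoise look-alike of the plate alone.

How it is judged:
On the way, in this order (a step that is already met when the one before it is completed fails the run):
1. the plate, still lying on the shelf, has been slid at least 20 mm out over the front edge (x of plate_c in the frame of shelf_edge between 0 and 0.055 m and z of plate_c in the frame of shelf_edge between 0.002 and 0.01 m), for 0.1 s.
2. the plate is held by the fingers clear above the shelf (height (world z) of plate_c above 0.105 m and contact force between plate and the fingers above 0.5 N and contact force between plate and shelf below 0.05 N), for 0.1 s.
At the end, for the whole second after the job is handed in: The plate lies flat, released and at rest on the top plate of the pile (centre 12 mm above that plate's centre, within 3 mm), its centre within 12 mm lengthwise and 10 mm sideways, its length within 0.14 rad of the pile's, and neither pile plate has shifted 12 mm or tilted (x of plate_c in the frame of pile_top between -0.012 and 0.012 m and y of plate_c in the frame of pile_top between -0.01 and 0.01 m and z of plate_c in the frame of pile_top between 0.015 and 0.021 m and angle between the x axis of plate and the x axis of pile_top, either way round below 0.14 rad and angle between each of plate, pile_top's own z axis and vertical below 0.05 rad and linear speed of plate below 0.02 m/s and contact force between plate and the fingers below 0.05 N and distance of each of pile_top_c, pile_low from where it was at the start of the episode below 0.012 m); the robot touches nothing.
It fails at once if the plate is pressed onto the shelf or the pile with more than 45 N (contact force between plate and shelf above 45 N or contact force between plate and pile_top above 45 N).
It fails at once if the plate comes down to the table (centre below 40 mm) (height (world z) of plate_c below 0.04 m).
It fails at once if the plate falls (faster than 0.45 m/s with no finger on it) (linear speed of plate above 0.45 m/s and contact force between plate and the fingers below 0.05 N).
It fails at once if the ball, the tray of bails or the cone is displaced by more than 20 mm (distance of any of ball_center, bails, cone from where it was at the start of the episode above 0.02 m).
It also fails if it takes over 58 s, if anything falls off the work surface, if the arm or the gripper's body presses on something with over 40 N, if the wrist force passes 120 N, or if a joint passes its speed limit or range.

## Working session

There is one attempt and no reset: what is moved stays moved. The work goes in short steps, each a Python script; the robot and the scene stay as the last script left them, time stands still between calls to the robot, and variables do not carry over. Pictures are saved under pics/ and viewed, and the job is handed in when it is done.

```bash
ls; mkdir -p pics
python3 - <<'E'
from rig import *
import cv2,pickle
for n in("top","side"):
    d=get_image(n);cv2.imwrite(f"pics/{n}0.png",d["frame"][:,:,::-1]);pickle.dump(d,open(f"{n}0.pkl","wb"))
    print(n,d["mtx"],d["k1"],d["R"],d["t"])
s=observe();print(s["t"],s["eef_pos"],s["finger_gap"],s["wrist_force"])
E
```

```text
pics
top [[387.86017889   0.         283.97516558]
 [  0.         387.86017889 208.98754333]
 [  0.           0.           1.        ]] -0.049173979585586544 [[ 0.02462824 -0.99968339 -0.00515438]
 [-0.98824168 -0.02356743 -0.15107272]
 [ 0.15090342  0.00881443 -0.98850921]] [0.00283037 0.61498146 1.08457146]
side [[486.47654787   0.         284.64761368]
 [  0.         486.47654787 210.83901108]
 [  0.           0.           1.        ]] -0.03631735112426145 [[ 0.91615365 -0.40078734 -0.00565654]
 [-0.26523363 -0.59559208 -0.75823558]
 [ 0.30052223  0.6961606  -0.65195614]] [-0.55540454  0.22298751  1.07840734]
0.1 [0.27380461 0.61677205 0.21798005] 0.09323760105734899 [0.46211056 0.11456792 0.29849128]
```

View pics/top0.png

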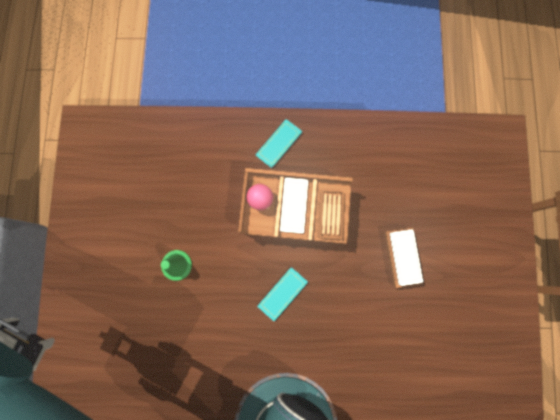

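View pics/side0.png

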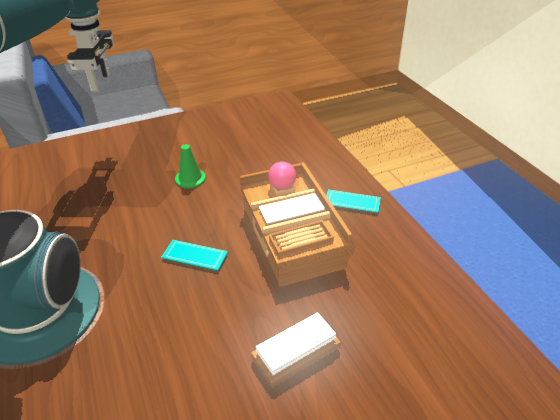

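The top view shows white plate A at (294,205) between the shelf rails and white pile B at (406,257) on the wooden stand. Turquoise look-alikes lie at (279,144) and (283,294). A fits plate_c because it is white and boxed in by rails, and B is the pile. Next I'll measure both and confirm them in a crop.

```bash
cat > h.py <<'E'
import numpy as np,cv2,pickle
from rig import *
def und(d,uv):
    uv=np.asarray(uv,float).reshape(-1,2);K=d["mtx"]
    return cv2.undistortPoints(uv.reshape(-1,1,2),K,np.array([d["k1"],0,0,0,0])).reshape(-1,2)
def cast(d,uv,z):
    s=und(d,uv);R=np.array(d["R"]);c=-R.T@np.array(d["t"])
    r=np.c_[s,np.ones(len(s))]@R
    return c+r*((z-c[2])/r[:,2])[:,None]
def proj(d,X):
    X=np.asarray(X,float).reshape(-1,3);rv=cv2.Rodrigues(np.array(d["R"]))[0]
    return cv2.projectPoints(X,rv,np.array(d["t"]),d["mtx"],np.array([d["k1"],0,0,0,0]))[0].reshape(-1,2)
def whites(d,amin=150,sat=60,val=170):
    hsv=cv2.cvtColor(d["frame"],cv2.COLOR_RGB2HSV)
    m=((hsv[...,1]<sat)&(hsv[...,2]>val)).astype(np.uint8)
    cs=[c for c in cv2.findContours(m,cv2.RETR_EXTERNAL,cv2.CHAIN_APPROX_NONE)[0] if cv2.contourArea(c)>amin]
    return cs
def rect(d,c,z):
    P=cast(d,c.reshape(-1,2),z)[:,:2]
    (cx,cy),(w,h),a=cv2.minAreaRect((P*1000).astype(np.float32))
    if w<h: w,h,a=h,w,a+90
    a=(a+90)%180-90
    return np.array([cx,cy])/1000,(w,h),a
E
python3 - <<'E'
from h import *
for n in("top","side"):
    d=pickle.load(open(n+"0.pkl","rb"))
    for c in whites(d):
        m=c.reshape(-1,2).mean(0)
        print(n,m.round(),cv2.contourArea(c),[rect(d,c,z) for z in(.097,.054)])
    f=d["frame"][:,:,::-1]
    if n=="top":
        cv2.imwrite("pics/c1.png",cv2.resize(f[150:310,230:440],None,fx=3.7,fy=3.7,interpolation=cv2.INTER_CUBIC))
    else: cv2.imwrite("pics/c2.png",cv2.resize(f[150:290,225:365],None,fx=4.2,fy=4.2,interpolation=cv2.INTER_CUBIC))
E
```

```text
top [406. 257.] 1285.5 [(array([ 0.48175861, -0.32092432]), (148.93362426757812, 69.71934509277344), 9.55911636352539), (array([ 0.48327814, -0.33415759]), (154.92984008789062, 72.52629852294922), 9.55910873413086)]
top [294. 205.] 1289.5 [(array([ 0.620414  , -0.00975935]), (155.43197631835938, 69.79682159423828), -3.6537933349609375), (array([ 0.62751605, -0.01046482]), (161.68983459472656, 72.6069107055664), -3.6537933349609375)]
side [295. 343.] 2422.5 [(array([ 0.47017896, -0.36619635]), (147.177490234375, 69.64459228515625), 9.605666160583496), (array([ 0.48278271, -0.33977634]), (155.37513732910156, 73.5237045288086), 9.605659484863281)]
side [ 26. 237.] 219.5 [(array([0.01177829, 0.15594714]), (190.12496948242188, 74.49828338623047), 78.0916519165039), (array([-0.0011503 ,  0.21144998]), (200.71470642089844, 78.64774322509766), 78.0916519165039)]
side [291. 208.] 1089.0 [(array([ 0.62054956, -0.01147512]), (151.6244659423828, 71.55012512207031), -3.61053466796875), (array([0.64152881, 0.03470245]), (160.0697479248047, 75.53536987304688), -3.61053466796875)]
side [113. 123.] 645.5 [(array([0.28558151, 0.58825092]), (422.9580383300781, 41.376731872558594), 0.34588587284088135), (array([0.28790344, 0.66783221]), (446.5163269042969, 43.681392669677734), 0.3459599018096924)]
side [11. 63.] 621.0 [(array([-0.01877431,  1.24304932]), (347.28765869140625, 80.19499969482422), -89.03441172838211), (array([-0.03340464,  1.35910217]), (366.6312255859375, 84.66175079345703), -89.03441226482391)]
side [497.  70.] 19833.0 [(array([1.67651465, 0.6105022 ]), (1656.8790283203125, 694.983154296875), 42.695701599121094), (array([1.75630969, 0.69132294]), (1749.164794921875, 733.69287109375), 42.695701599121094)]
```

View pics/c1.png

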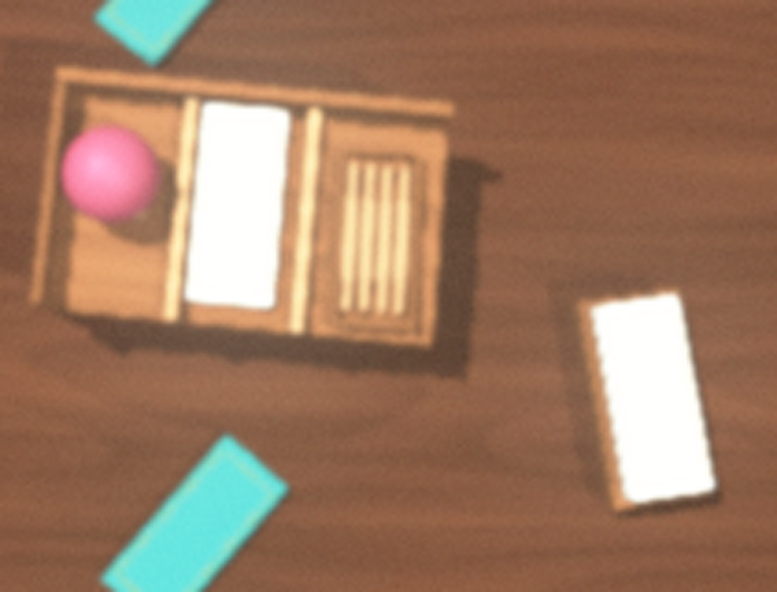

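View pics/c2.png

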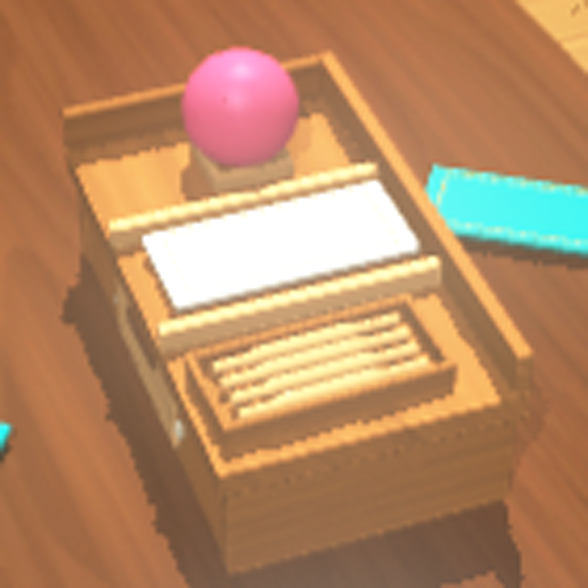

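The crops confirm A as plate_c: white, between the two rails, close to the back upstand. B is the pile. Next I'll find the shelf frame, the ball height and a close view of the fingers.

Run:
```python
from h import *
t=pickle.load(open("top0.pkl","rb"));s=pickle.load(open("side0.pkl","rb"))
T=lambda u,v:(230+u/3.7,150+v/3.7)
S=lambda u,v:(225+u/4.2,150+v/4.2)
print("edge top",cast(t,[T(67,312),T(430,347)],.085).round(4))
print("rail ends top",cast(t,[T(170,320),T(297,333)],.101).round(4), "back", cast(t,[T(192,98),T(315,108)],.101).round(4))
print("rail ends side",cast(s,[S(108,225),S(160,327)],.101).round(4))
print("edge side",cast(s,[S(225,468)],.085).round(4))
for d in(t,s): print("cam",-np.array(d["R"]).T@d["t"])
# plate prediction overlay
def box(c,yaw,L,W,z):
    a=np.deg2rad(yaw);R=np.array([[np.cos(a),-np.sin(a)],[np.sin(a),np.cos(a)]])
    return np.c_[(np.array([[1,1],[1,-1],[-1,-1],[-1,1]])*[L/2,W/2])@R.T+c,np.full(4,z)]
for n,d in(("top",t),("side",s)):
    f=cv2.resize(d["frame"][:,:,::-1],None,fx=4,fy=4,interpolation=cv2.INTER_CUBIC)
    for b in(box((.6205,-.0105),-3.6,.150,.064,.097),box((.483,-.337),9.6,.150,.064,.054)):
        p=(proj(d,b)*4+1.5).astype(int);cv2.polylines(f,[p],True,(0,0,255),1)
    if n=="top": cv2.imwrite("pics/o1.png",f[620:1220,940:1740])
    else:cv2.imwrite("pics/o2.png",f[760:1520,960:1460][::1,::1][:600]);cv2.imwrite("pics/o4.png",f[1200:1560,960:1460]);cv2.imwrite("pics/o3.png",f[0:420,220:520])
# ball
hsv=cv2.cvtColor(s["frame"],cv2.COLOR_RGB2HSV)
for d in(t,s):
    hsv=cv2.cvtColor(d["frame"],cv2.COLOR_RGB2HSV)
    m=((hsv[...,0]>160)&(hsv[...,1]>90)&(hsv[...,2]>150)).astype(np.uint8)
    c=max(cv2.findContours(m,0,1)[0],key=cv2.contourArea);e=cv2.minEnclosingCircle(c)
    print(e,[cast(d,[e[0]],z).round(3) for z in(.12,.13,.14)])
```

```text
edge top [[ 0.535   0.1158  0.085 ]
 [ 0.5151 -0.1581  0.085 ]]
rail ends top [[ 0.5295  0.0374  0.101 ]
 [ 0.5222 -0.057   0.101 ]] back [[ 0.6987  0.0254  0.101 ]
 [ 0.6932 -0.0682  0.101 ]]
rail ends side [[ 0.5325  0.0388  0.101 ]
 [ 0.5277 -0.0557  0.101 ]]
edge side [[ 0.5244 -0.1548  0.085 ]]
cam [0.44401506 0.00776312 1.16503039]
cam [ 0.2438943  -0.84053421  0.86900969]
((259.0443115234375, 196.3480987548828), 13.060675621032715) [array([[0.637, 0.086, 0.12 ]]), array([[0.635, 0.086, 0.13 ]]), array([[0.633, 0.085, 0.14 ]])]
((281.6768798828125, 174.8632049560547), 13.685257911682129) [array([[0.639, 0.093, 0.12 ]]), array([[0.634, 0.081, 0.13 ]]), array([[0.629, 0.068, 0.14 ]])]
```

View pics/o1.png

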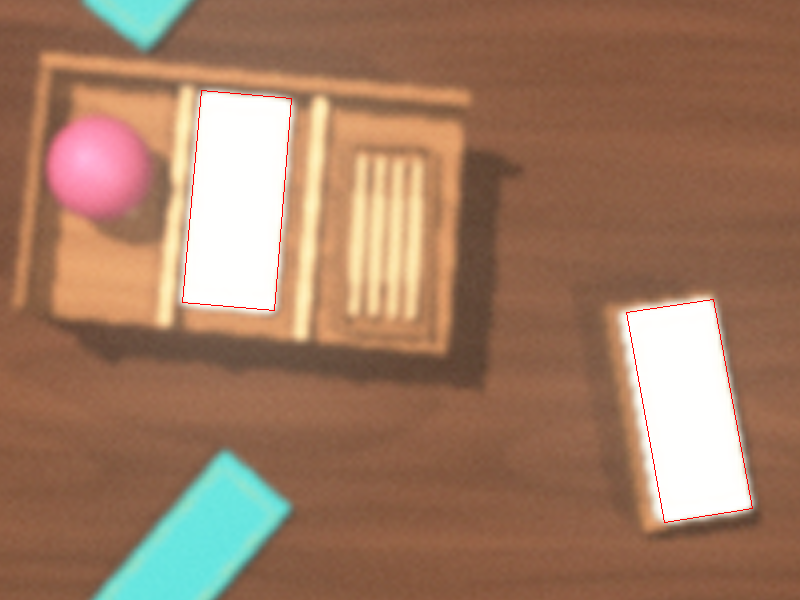

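View pics/o2.png

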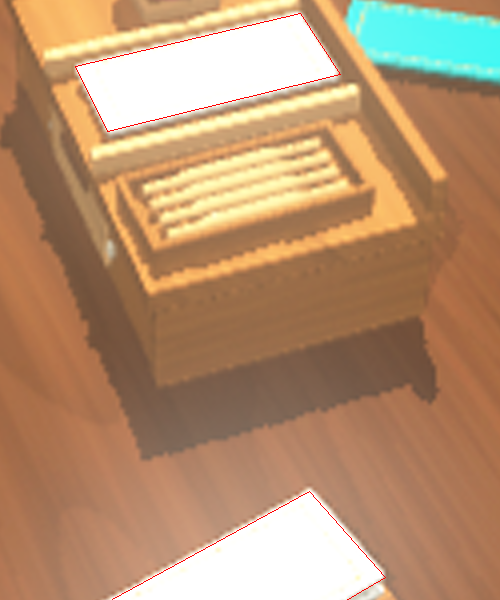

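View pics/o3.png

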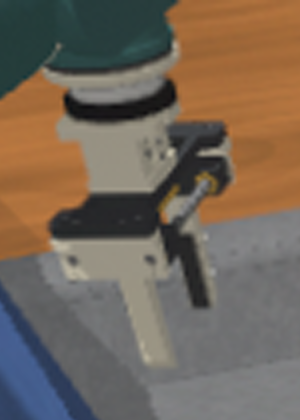

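View pics/o4.png

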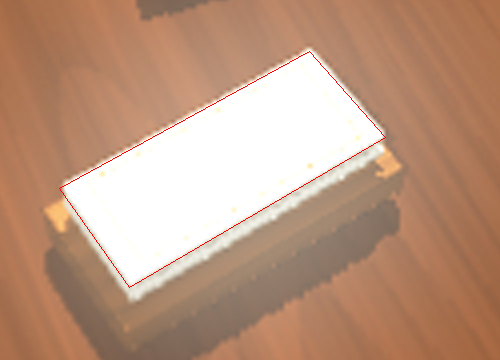

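Both overlays fit: plate centre (0.6205, -0.0105), and pile (0.483, -0.337) at yaw 9.6°. The front edge is at about (0.528, -0.010) with yaw -4°, where the two views differ by about 3 mm in x. Next I'll move above the plate with the jaws closed.

```bash
cat >> h.py <<'E'
A=np.deg2rad(-4.0);U=np.array([np.cos(A),np.sin(A),0]);V=np.array([-np.sin(A),np.cos(A),0])
EDGE=np.array([.528,-.010,.085])
def sh(x,y,z): return EDGE+U*x+V*y+np.array([0,0,z])   # z above board
def down(xd):
    xd=np.asarray(xd,float);z=np.array([0,0,-1.]);return np.c_[xd,np.cross(z,xd),z]
def snap(n):
    d=get_image(n.split("_")[0]);cv2.imwrite(f"pics/{n}.png",d["frame"][:,:,::-1]);pickle.dump(d,open(n+".pkl","wb"));return d
def st():
    s=observe();print(round(s["t"],2),np.round(s["eef_pos"],4),"F",np.round(s["wrist_force"],2),"gap",round(s["finger_gap"],4));return s
E
python3 - <<'E'
from h import *
for nm,x in(("+U",U),("-U",-U),("+V",V),("-V",-V)):
    q=solve_ik(sh(.12,0,.1),down(x));print(nm,None if q is None else np.round(q,2))
a=np.deg2rad(9.6);W=np.array([-np.sin(a),np.cos(a),0])
for x in(W,-W): print(np.round(solve_ik([.46,-.337,.2],down(x)),2))
p=np.array([.6205,-.0105])-EDGE[:2];print("plate in shelf",p@U[:2],p@V[:2])
E
```

```text
+U [-0.07  0.07  1.55 -0.    1.53  0.  ]
-U None
+V [-0.07  0.07  1.55 -0.    1.53 -1.57]
-V [-0.07  0.07  1.55 -0.    1.53  1.57]
[-0.68 -0.11  1.7  -0.    1.55 -2.42]
[-0.68 -0.11  1.7  -0.    1.55  0.73]
plate in shelf 0.09230955288590582 0.00595369179620168
```

Run:
```python
from h import *
R=down(U)
clamp(10)
move_ptp(sh(.122,.006,.10),R); st()
line_to(sh(.122,.006,.018),velocity=.12); s0=st()
f0=s0["wrist_force"][2]
z=.018
while z>.006:
    z-=.0008; line_to(sh(.122,.006,z),velocity=.02)
    f=observe()["wrist_force"][2]-f0
    print(round(z,4),round(f,2))
    if abs(f)>6: break
st()
```

```text
4.15 [ 0.6502 -0.0118  0.1851] F [0.76 1.14 0.31] gap 0.0005
4.98 [ 0.6505 -0.0125  0.1039] F [-0.61 -0.02  0.  ] gap 0.0007
0.0172 -0.23
0.0164 -0.67
0.0156 0.02
0.0148 0.15
0.014 0.16
0.0132 -0.27
0.0124 -0.35
0.0116 4.57
0.0108 10.46
7.23 [ 0.6507 -0.0126  0.0972] F [-1.69 -0.59 10.47] gap 0.0006
```

Run:
```python
from h import *
z=.0108;x=.122
while x>.100:
    x-=.004; line_to(sh(x,.006,z),velocity=.03)
    s=observe();f=s["wrist_force"][2]; print(round(x,3),np.round(s["wrist_force"],1),round(z,4))
    z+=np.clip((f-10)/7500,-.0006,.0008)
    if f>25: break
st()
d=snap("top_1")
c=max([c for c in whites(d)],key=lambda c:0)
for c in whites(d): print(c.reshape(-1,2).mean(0).round(),rect(d,c,.097))
d=snap("side_1")
cv2.imwrite("pics/s1.png",cv2.resize(d["frame"][100:260,160:380,::-1],None,fx=3.5,fy=3.5))
```

```text
0.118 [-1.3 -0.4 10.9] 0.0108
0.114 [-2.  -0.9 10.1] 0.0109
0.11 [-2.3  0.5  9.9] 0.0109
0.106 [-1.5 -0.4 10.8] 0.0109
0.102 [-2.6 -0.7  9.1] 0.011
0.098 [-1.6 -0.5  9.8] 0.0109
8.93 [ 0.6266 -0.0109  0.0972] F [-1.61 -0.46  9.76] gap 0.0003
[406. 257.] (array([ 0.48189392, -0.32092105]), (149.6625213623047, 70.62922668457031), 9.888991355895996)
```

View pics/s1.png

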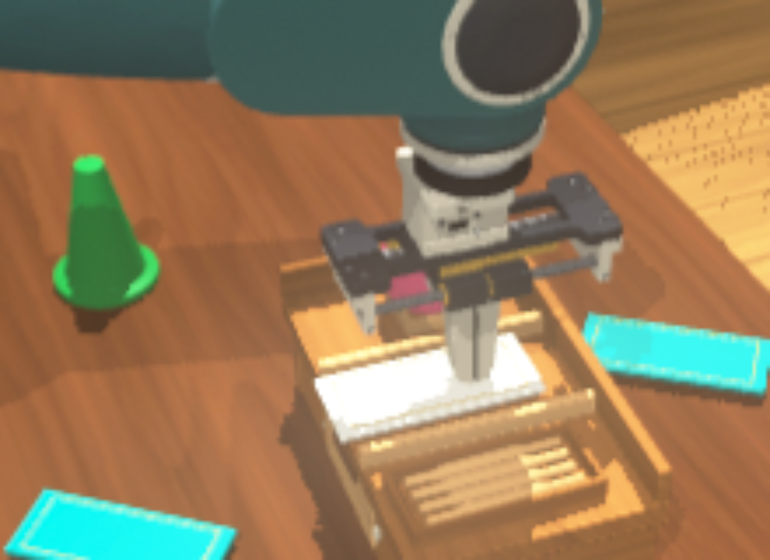

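The picture shows the plate moved with the finger, with no slip. Its front end is now near the edge at crop (345,410). I'll carry on.

Run:
```python
from h import *
z=.0109;x=.098
while x>.0475:
    x-=.005; line_to(sh(x,.006,z),velocity=.035)
    s=observe();f=s["wrist_force"][2]; print(round(x,3),np.round(s["wrist_force"],1),round(z,4))
    z+=np.clip((f-10)/7500,-.0006,.0008)
    if f>25: break
st()
d=snap("side_2")
for c in whites(d):
    m=c.reshape(-1,2).mean(0)
    if 230<m[0]<340 and 150<m[1]<260: print(m,rect(d,c,.097))
cv2.imwrite("pics/s2.png",cv2.resize(d["frame"][150:290,200:380,::-1],None,fx=4,fy=4))
```

```text
0.093 [-1.5  0.6 10.4] 0.0109
0.088 [-2.4  0.2  9.2] 0.011
0.083 [-2.6 -0.3 10.8] 0.0108
0.078 [-1.9 -0.5  9.5] 0.011
0.073 [-2.3  0.2 10.8] 0.0109
0.068 [-2.3  0.9  9.4] 0.011
0.063 [-2.3 -0.3 11.8] 0.0109
0.058 [-1.8 -0.9  8.9] 0.0111
0.053 [-1.7  0.5 10.5] 0.011
0.048 [-1.2  0.3  9. ] 0.0111
0.043 [-2.2  1.  10.3] 0.0109
12.24 [ 0.5717 -0.0071  0.0972] F [-2.15  0.96 10.3 ] gap 0.0004
[263.75742574 211.15841584] (array([0.54269183, 0.01060251]), (151.37786865234375, 105.15254974365234), -3.3486328125)
[268.08730159 167.85714286] (array([0.62995593, 0.16548643]), (83.57357788085938, 72.40428161621094), 63.62158966064453)
```

View pics/s2.png

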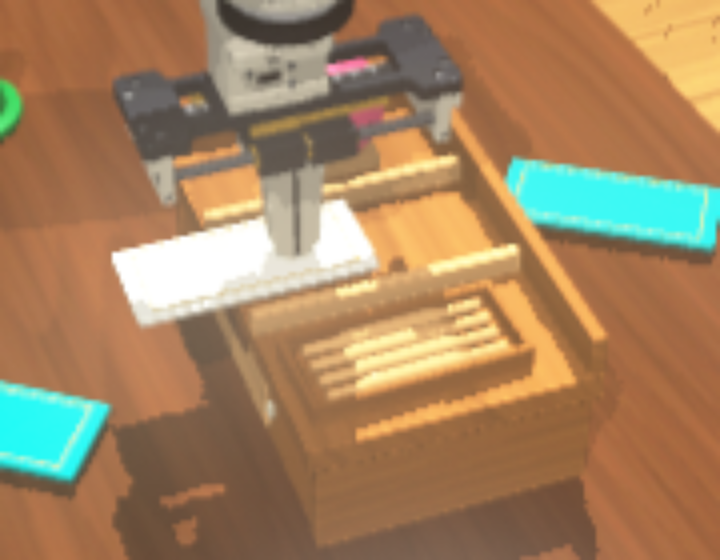

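The plate now sticks well out over the edge, with its front corners at crop (113,257) and (140,325) and a rear corner at (375,265). I'll check where its centre is before lifting the finger.

Run:
```python
from h import *
d=pickle.load(open("side_2.pkl","rb"))
P=cast(d,[(200+u/4,150+v/4) for u,v in((113,253),(139,317),(376,258))],.097)
print(P.round(4)); c=(P[0]+P[2])/2; q=c-EDGE
print(c,q@U,q@V)
line_to(sh(.043,.006,.03),velocity=.1)
line_to(sh(.043,.006,.16),velocity=.2)
d=snap("side_3")
m=[c for c in whites(d) if 200<c.reshape(-1,2).mean(0)[0]<300 and 150<c.reshape(-1,2).mean(0)[1]<260]
for c in m:
    r=rect(d,c,.097);q=r[0]-EDGE[:2];print(r,q@U[:2],q@V[:2])
cv2.imwrite("pics/s3.png",cv2.resize(d["frame"][150:290,200:380,::-1],None,fx=4,fy=4))
st()
```

```text
[[ 0.4713  0.0312  0.097 ]
 [ 0.4669 -0.0292  0.097 ]
 [ 0.6149 -0.0378  0.097 ]]
[ 0.54311257 -0.00327612  0.097     ] 0.014606722609541704 0.0077617007112439195
(array([ 0.54189789, -0.00625386]), (151.75770568847656, 71.40377044677734), -3.3874588012695312) 0.01360271587687121 0.00470648559634377
13.48 [ 0.5708 -0.007   0.243 ] F [ 0.07 -0.7  -0.36] gap 0.0002
```

View pics/s3.png

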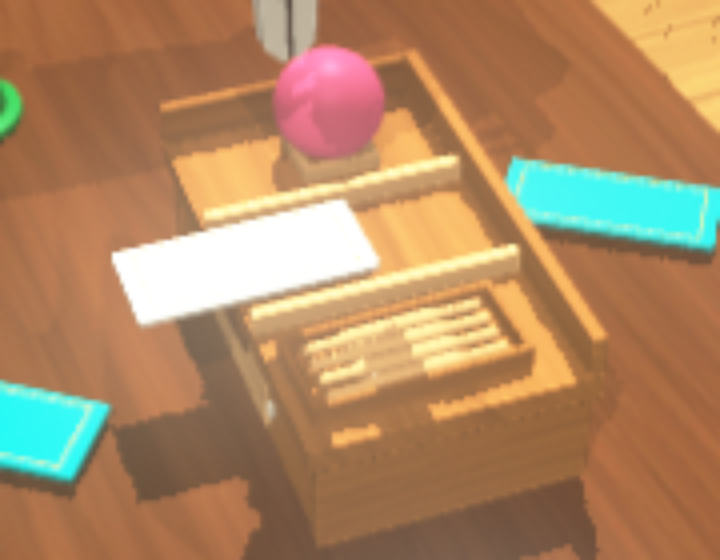

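With the finger raised, the plate centre is (0.542, -0.005), 14 mm inside the edge, so it is stable and 61 mm overhangs. Next I'll grip the rim just in front of the edge with the finger ends, keeping the tips above the plate's underside so they can't touch the pile plate later.

Run:
```python
from h import *
a=np.deg2rad(-3.4);v=np.array([-np.sin(a),np.cos(a),0])
R=down(-v);g=np.array([.5145,-.0038,0])
open_jaws()
move_ptp(g+[0,0,.20],R)
line_to(g+[0,0,.115],velocity=.15)
line_to(g+[0,0,.087],velocity=.06)
st()
clamp(45);hold(.3);st()
d=snap("side_4")
cv2.imwrite("pics/s4.png",cv2.resize(d["frame"][150:290,200:380,::-1],None,fx=4,fy=4))
```

```text
17.68 [ 0.5145 -0.0038  0.087 ] F [ 0.73 -0.14  0.25] gap 0.0931
18.58 [ 0.5145 -0.0038  0.0871] F [-0.32  0.02  2.42] gap 0.0634
```

View pics/s4.png

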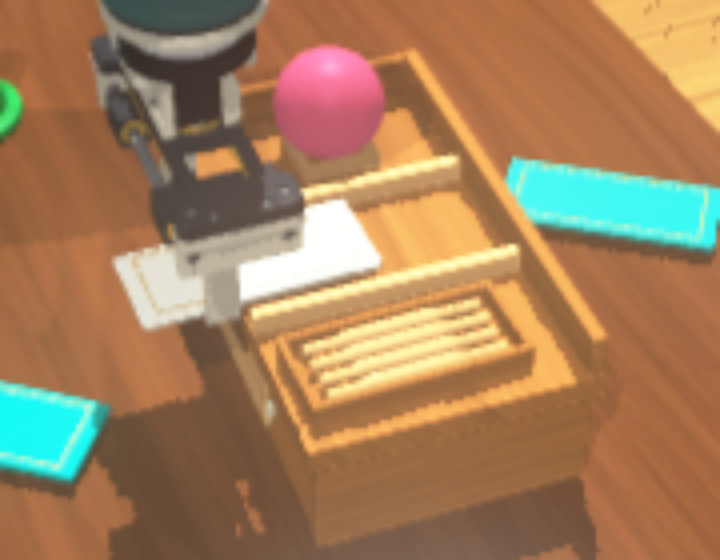

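The gap of 63.4 mm matches the 64 mm rim, and the fingers grip both long sides just in front of the edge. Now I'll lift.

Run:
```python
from h import *
p=np.array(observe()["eef_pos"])
line_to(p+[0,0,.004],velocity=.02);st()
line_to(p+[0,0,.03],velocity=.05);s=st();print(s["moment"])
d=snap("side_5")
cv2.imwrite("pics/s5.png",cv2.resize(d["frame"][150:290,200:380,::-1],None,fx=4,fy=4))
```

```text
18.98 [ 0.5145 -0.0038  0.091 ] F [ 0.85 -0.32 -1.63] gap 0.0632
19.65 [ 0.5145 -0.0038  0.117 ] F [-0.44  0.16 -2.26] gap 0.0635
[-0.02571114  0.18393624 -0.00264515]
```

View pics/s5.png

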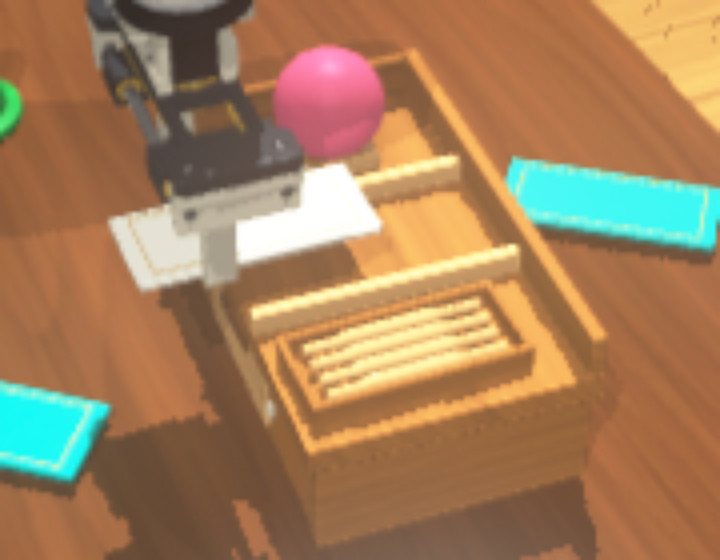

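The plate is held level: the wrist carries -2.26 N and both ends rise evenly. Next I'll carry it over to the pile.

```bash
cat >> h.py <<'E'
AP=np.deg2rad(9.6);UP=np.array([np.cos(AP),np.sin(AP),0]);WP=np.array([-np.sin(AP),np.cos(AP),0])
GP=np.array([.483,-.337,0])-UP*.0276
E
python3 - <<'E'
from h import *
p=np.array(observe()["eef_pos"])
line_to(p+[0,0,.085],velocity=.12)
line_to(p+[-.06,-.10,.085],velocity=.15)
line_to(GP+[0,0,.19],rot=down(-WP),velocity=.15)
line_to(GP+[0,0,.075],velocity=.08)
hold(.3);st()
d=snap("side_6");snap("top_6")
cv2.imwrite("pics/s6.png",cv2.resize(d["frame"][270:410,210:390,::-1],None,fx=4,fy=4))
E
```

```text
25.1 [ 0.4558 -0.3416  0.0752] F [ 0.5  -0.36 -2.29] gap 0.063
```

View pics/s6.png

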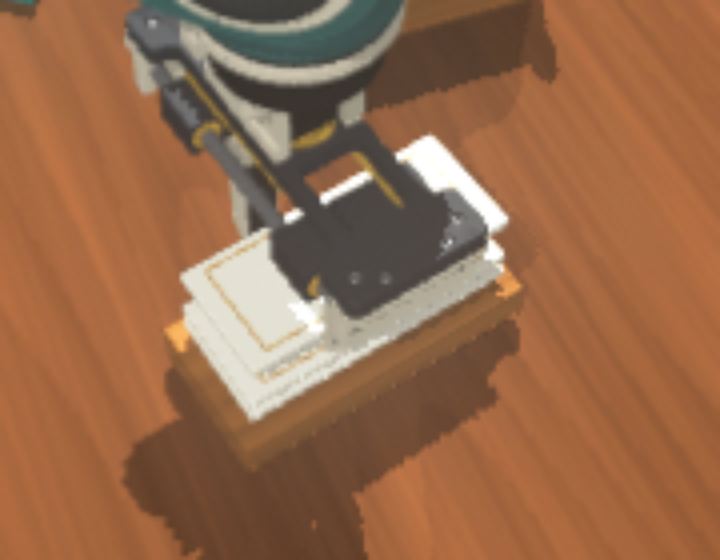

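View pics/top_6.png

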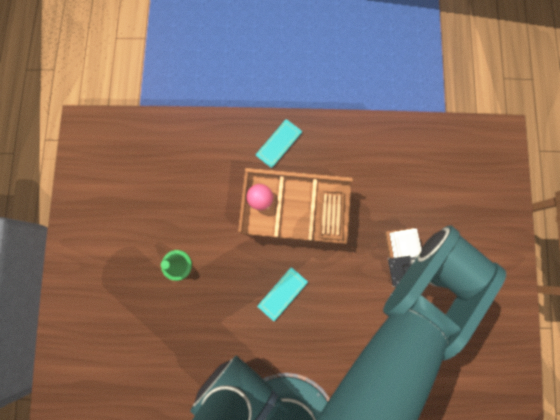

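The plate hangs about 19 mm above the pile, with top-face corners at crop (183,278), (265,348), (430,137) and (508,222). I'll check the alignment from these.

Run:
```python
from h import *
d=pickle.load(open("side_6.pkl","rb"))
P=cast(d,[(210+u/4,270+v/4) for u,v in((183,276),(265,348),(430,137),(508,220))],.0852)
q=(P-[.483,-.337,0]);print((q@UP).round(4),(q@WP).round(4))
s=pickle.load(open("side0.pkl","rb"))
# pile corners in side0 (o4 crop, x4 from (240,300))
P=cast(s,[(240+u/4,300+v/4) for u,v in((62,188),(131,287),(309,50),(384,138))],.054)
q=(P-[.483,-.337,0]);print((q@UP).round(4),(q@WP).round(4))
```

```text
[-0.0738 -0.0623  0.0727  0.0743] [ 0.0269 -0.0274  0.0293 -0.0327]
[-0.0738 -0.0744  0.0752  0.0743] [ 0.0306 -0.0332  0.0316 -0.0328]
```

The corners agree with the pile to about 3 mm, except (265,348), which lies behind the finger's shadow line. I'll lower until contact and release.

Run:
```python
from h import *
line_to(GP+[0,0,.0605],velocity=.05)
f0=st()["wrist_force"][2]
z=.0605
while z>.0545:
    z-=.0007; line_to(GP+[0,0,z],velocity=.02)
    f=observe()["wrist_force"][2]-f0;print(round(z,4),round(f,2))
    if f>2.5: break
hold(.2)
d=snap("side_7")
cv2.imwrite("pics/s7.png",cv2.resize(d["frame"][270:410,210:390,::-1],None,fx=4,fy=4))
st()
```

```text
25.64 [ 0.4556 -0.3415  0.06  ] F [-0.69  0.18 -2.6 ] gap 0.0633
0.0598 -0.26
0.0591 1.04
0.0584 -0.96
0.0577 0.72
0.057 0.25
0.0563 0.8
0.0556 7.12
27.64 [ 0.456  -0.3417  0.0561] F [-1.11  2.18  5.84] gap 0.0633
```

View pics/s7.png

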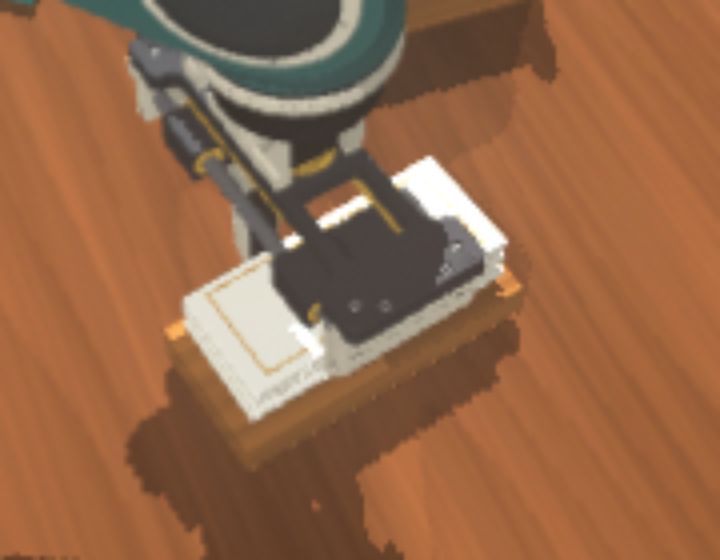

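The plate made contact at the expected height (TCP 0.056, 7 N) and sits flush on the pile. I'll release and retreat.

Run:
```python
from h import *
open_jaws();hold(.2);st()
p=np.array(observe()["eef_pos"])
line_to(p+[0,0,.03],velocity=.06)
line_to(p+[0,0,.15],velocity=.15)
line_to(p+[-.08,.2,.15],velocity=.2)
d=snap("side_8");t=snap("top_8")
cv2.imwrite("pics/s8.png",cv2.resize(d["frame"][270:410,210:390,::-1],None,fx=4,fy=4))
for n,im in(("side",d),("top",t)):
    for c in whites(im):
        r=rect(im,c,.066);q=r[0]-[.483,-.337]
        if abs(q).max()<.05: print(n,r,q@UP[:2],q@WP[:2])
st()
```

```text
28.53 [ 0.4558 -0.3416  0.0556] F [ 0.59  0.74 -0.61] gap 0.0931
side (array([ 0.48096384, -0.34431265]), (158.83544921875, 77.98682403564453), 10.701255798339844) -0.0032271708815380775 -0.0068706780654670925
top (array([ 0.48260406, -0.33325317]), (155.06446838378906, 77.84612274169922), 10.212031364440918) 0.0002344631061359636 0.003760385350563443
31.46 [ 0.376  -0.1422  0.2054] F [ 0.59  0.49 -0.51] gap 0.0931
```

View pics/s8.png

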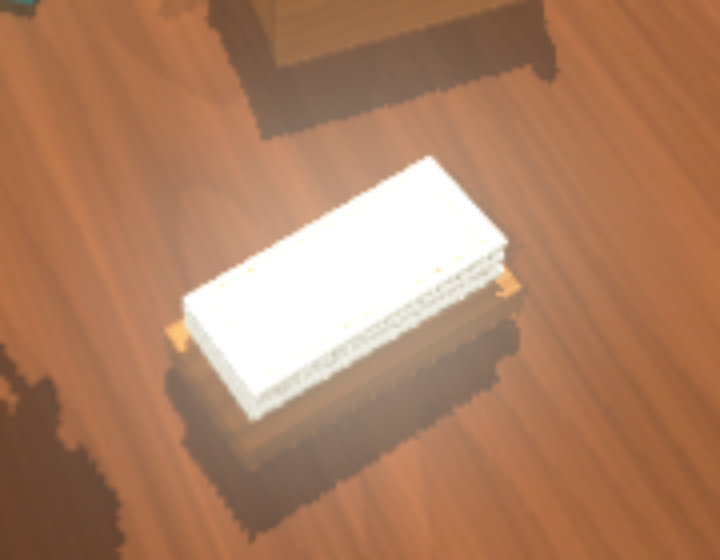

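View pics/top_8.png

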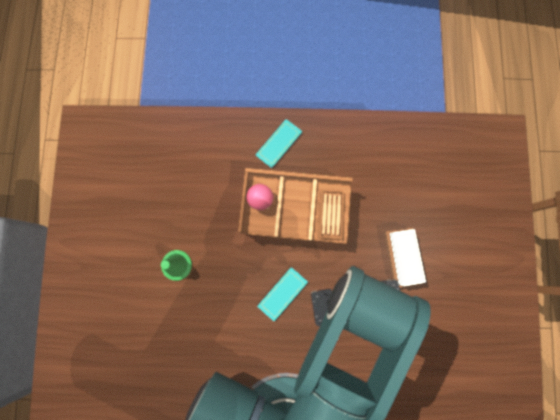

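The released plate lies flush on the pile, with corners at crop (184,298), (256,395), (431,156) and (507,242). I'll check those corners once more, then hand in.

Run:
```python
from h import *
d=pickle.load(open("side_8.pkl","rb"))
P=cast(d,[(210+u/4,270+v/4) for u,v in((184,298),(256,395),(431,156),(507,242))],.066)
q=(P-[.483,-.337,0]);print((q@UP).round(4),(q@WP).round(4),(q@UP).mean(),(q@WP).mean())
if abs((q@UP).mean())<.006 and abs((q@WP).mean())<.006:
    hold(.3);finish_job();print("done")
```

```text
[-0.0738 -0.0728  0.0755  0.0755] [ 0.0277 -0.0355  0.031  -0.0324] 0.0011143590037299804 -0.0022917896481056046
the job is handed in; nothing more can be done
done
```

The trophy plate is stacked on the two matching plates and the job was handed in at about 32 s of the 58 s allowed; `finish_job` reports no verdict.

**What I did**
- **Slide:** I pressed the plate's face with about 10 N using the closed fingertips. It slid about 79 mm out, leaving its centre about 14 mm inside the front edge.
- **Lift:** I gripped the overhanging long sides at 45 N and lifted. The wrist carried 2.3 N, close to the plate's weight, and the plate stayed level.
- **Stack:** I lowered it onto the pile until contact at about 7 N, released it and backed the arm away.

**Last checks**
- **Position:** The plate's corners in the side view put its centre about 1 mm lengthwise and 2 mm sideways from where the pile was first measured. It lies flat and flush.
- **Bystanders:** By eye in the last top view, the ball, tray of bails, cone and both turquoise look-alikes are where they started.

**Disagreements**
- **Cameras:** The outline measurements differed sideways, with the side view at -7 mm and the top view at +4 mm. This is probably because the plate's white side faces merge into the outline, so I relied on the corners.
- **Shelf edge:** The two views also differed by about 3 mm on where the shelf edge lies.
- **Pile:** I did not measure separately whether the two pile plates shifted. The stack only looks aligned.

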